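# Clear the corner rounder and hold a bundle of booklets in its corner

## Task

Clear the corner rounder with an empty stroke, pressing its lever all the way down to the stop and letting it spring back up, before anything is put under the cutter. Then lay the bundle of red booklets flat on its bed, push one of its corners fully home between the two fences so that the bundle bears on both of them, and finish while still holding it pressed there, ready for me to pull the lever. Leave the other things on the desk where they are.

Things in the scene. Friction and masses are not known exactly. Their poses are not given: they have to be found in the camera images.
- red_bundle: The work: a paper-banded bundle of pocket booklets with red covers and a yellow ring emblem on top, a firm block 92 (its x) x 62 (its y) x 36 mm high (its z), about 150 g, lying flat on the desk. Origin at the centre of its underside. Any of its corners may be used.
- blue_bundle: A bundle of the same size with blue covers and an orange ring emblem, lying flat on the desk near the red one; not to be moved. Origin at the centre of its underside.
- rounder: Corner rounder, a grey casting fixed to the desk. x points from the operator's side to its back, y to its left. Origin on the desk right below the corner point. Base 150 mm wide, flat steel bed 190 mm wide from 140 mm in front of the origin to 35 mm behind, bed top 55 mm above the desk. Head and column 50 mm wide stand behind the origin, 235 mm high, with the lever at the back, on the left.
- corner (a point): Point on the bed's top where the two fence faces would meet; the fences open towards the operator, each 45 degrees from the rounder's x. Above it hangs the cutter: a round steel ram 20 mm thick, its foot 42 mm above the bed (it comes down with the lever), in a nose 36 mm wide whose front is 7 mm in front of this point, from 87 mm above the bed.
- fence_left: Left guide fence, a dark steel angle 35 long x 12 thick x 25 mm high with a 14 mm wide, 6 mm high foot behind it, fixed on the bed. Origin at the corner point; x runs from there along its working face, forward and to the left (135 degrees from the rounder's x). It spans x from 10 to 45 mm; the work lies on its +y side. Bed and fences are polished: the bundle slides easily on them.
- fence_right: Right guide fence, the mirror image: its x axis runs from the corner point along its working face, forward and to the right (-135 degrees from the rounder's x); it spans x from 10 to 45 mm. The work lies on its -y side.
- lever (a joint): Lever angle: 0 at rest (arm 0.6 rad above level), growing as it is pressed, 0.8 rad at its stop. Sprung: about 3 N on the pad to start it, about 12 N at the stop; it springs back up when let go.
- lever_pad (a point): Centre of the upper face of the black rubber palm pad on the lever's end, where it is pressed; pad 42 mm (along the rounder's x) x 66 mm (along the arm) x 14 mm, 170 mm from the hinge. It slopes 0.4 rad, outer end up, at rest, is level half way and slopes 0.4 rad the other way at the stop; about 287 mm above the desk at rest, 158 mm at the stop.
- lever_hinge (a point): Point on the lever's hinge axis, which runs along the rounder's x, in the lever's plane, 185 mm above the desk; pressing swings the pad down about it.
- stapler: Blue stapler, 150 x 38 x 65 mm, on the desk behind the rounder; not to be moved. Origin at the centre of its underside.
- stamp: Blue and black self-inking stamp, 60 x 40 x 72 mm; not to be moved. Origin at the centre of its underside.
- ink_pad: Blue ink pad with white lid, 105 x 75 x 17 mm; not to be moved. Origin at the centre of its underside.
- cup: White mug, 72 mm across, 62 mm high, near the robot on its right; not to be moved. Origin at the centre of its underside.
- mouse: Black and grey computer mouse on a blue mat 3 mm thick, about 102 x 58 x 33 mm, on the robot's left; not to be moved. Origin at the centre of its underside.
- pen_pot: Dark pot with four pens, 76 mm across, 145 mm high with its pens, far on the right; not to be moved. Origin at the centre of its underside.

How it is judged:
By the outcome, as a careful person would: the job done as asked, in the order asked, and still so for the second after the job is handed in, while the arm keeps its last pose, push and grip.
It also fails if it takes over 72 s, if anything falls off the work surface, if the arm or the gripper's body presses on something with over 40 N, if the wrist force passes 120 N, or if a joint passes its speed limit or range.

## Robot

A 6-joint arm with a two-finger parallel gripper is mounted at the origin on the work surface. World frame = base frame: x ahead of the robot, y to its left, z up, the work surface at z = 0. Lengths are in m, angles in rad, forces in N, time in s.
With the tool pointing down it reaches from about 0.425 to 0.95 m from the base axis. Payload 3.5 kg.
Tool frame: the origin (TCP) lies on the centre line of the jaws, within the pads' length; the fingertips stand 11 mm ahead of it and the grasp point (between the pads) lies 8 mm behind it; y points along the fingers, x is the direction in which the jaws open and shut, and the axes are right-handed (so a half turn about y gives the same grasp; the last joint's range is limited). The gripper opens to 85 mm and grips with 20 to 120 N. Pads are 22 mm wide; open, the fingers measure 114 mm over their backs; the gripper's body (76 mm by 85 mm) begins 54 mm behind the grasp point. The pads swing forward as they close: fully open they stand 13 mm farther back than shut.
Start: joints at [1.126, 0.286, 1.577, -0, 1.279, -0.15], TCP at [0.196, 0.646, 0.242] pointing down, gripper open.
Joint ranges: [-2.77, 2.77], [-0.9, 2.22], [0.21, 2.48], [-1.53, 4.67], [0.24, 2.81], [-2.84, 2.84]. Speed limits (rad/s): [2.79, 2.79, 3.14, 3.14, 3.14, 3.14].

## Interface

Orientations are given as a unit quaternion [x, y, z, w].
In Python, from plant import get_state, read_camera, sign_off gives the robot as it stands.
- The arm moves only by the shell command python3 -m inch 'ROWS' [FORCE]. ROWS is JSON, a list of rows, each an object of numbers: "ax", "ay", "az": the turn, a rotation vector about the tool's x, y, z in rad; "x", "y", "z": the shift along the tool's x, y, z in mm; "hand": the closure, from -1 (fully open) to 1 (shut). In form: [{"ax": .., "ay": .., "az": .., "x": .., "y": .., "z": .., "hand": ..}, ...]. A call has 1 to 5 rows; each row shifts and turns the commanded pose from where the row before left it, along the tool's axes as they then stand; what a row does not reach is not made up. A row lasts 1/12 s, in which the tool goes at most 41.7 mm and 7.16 degrees, less where a joint would pass 70% of its speed; a pose out of reach is approached as far as the arm can. A call with a gripper value outside its range is refused whole. The fingers move at their own pace and stop on an object; FORCE is the grip in N (left out, the last holds). Time passes only in rows, so rows that do not move let the fingers close. It gives the time, the measured TCP pose, the force and the opening at its end, in the units of the state.
- get_state(): the state, without advancing time (a new reading comes with each control period).
- read_camera(name): name is "scene" or "top" or "wrist"; returns a dict with "img" (420x560x3 uint8, red, green, blue), "fov_y" (degrees; the focal length in pixels is half the picture's height over the tangent of half this angle, whatever the lens; pixels are square), "cx", "cy" (the principal point, pixels), "T" (4x4, takes a point from camera to world coordinates); the wrist camera has in their place "T_tool_cam" (4x4, takes a point from camera to tool coordinates, whose origin is the TCP and whose axes are the tool frame's). Camera axes: x right, y down, z forward; pixel columns grow to the right and rows downward; lengths in m; the calibration is good to about 2 mm. A picture is of the moment at which its call begins: read the wrist's pose just before it. There is no depth.
- sign_off(): hands the job in, once; it reports no verdict.
The state is a dict: "time": time; "qpos": joint angles; "dq": joint speeds; "joint_efforts": joint torques, N m; "eef_pos": TCP position; "tcp_rot": TCP orientation; "contact_force": force on the tool from outside, world axes, zero at the start; "wrist_torque": the same for the moment, N m; "opening": opening from 0.0 (shut) to 1.0 (fully open).
Only numpy, scipy, OpenCV 4.12 (cv2) and the standard library are available. Lean on these libraries where they do the work, as an engineer would, in place of code of your own. Each camera call takes 0.05 s, during which the arm holds its last target. There are 200 camera calls.

## Working session

There is one attempt and no reset: what is moved stays moved. The work goes in short steps, Python scripts to look and compute and a shell command to move; the robot and the scene stay as the last step left them, time stands still between calls to the robot, and variables do not carry over. Pictures are saved under pics/ and viewed, about 8 in all and at most 12, crops included, and the job is handed in when it is done.

```bash
ls; mkdir -p pics
cat > h.py <<'E'
import numpy as np, cv2
from plant import get_state, read_camera
from scipy.spatial.transform import Rotation as R
def K(c):
    f=c["img"].shape[0]/2/np.tan(np.radians(c["fov_y"])/2); return f,c["cx"],c["cy"]
def ray(c,u,v,T):
    f,cx,cy=K(c); d=T[:3,:3]@np.array([(u-cx)/f,(v-cy)/f,1]); return T[:3,3],d
def atz(c,u,v,z,T=None):
    o,d=ray(c,u,v,np.array(c["T"]) if T is None else T); return o+d*(z-o[2])/d[2]
def proj(c,p,T=None):
    T=np.array(c["T"]) if T is None else T
    q=T[:3,:3].T@(np.array(p)-T[:3,3]); f,cx,cy=K(c); return f*q[0]/q[2]+cx,f*q[1]/q[2]+cy
E
python3 - <<'E'
from h import *
import pickle
for n in("scene","top"):
    c=read_camera(n); pickle.dump(c,open(f"{n}.pkl","wb"))
    cv2.imwrite(f"pics/{n}0.png",cv2.resize(c["img"][:,:,::-1],(800,600),interpolation=cv2.INTER_CUBIC)); print(n,c["fov_y"],c["cx"],c["cy"],np.round(c["T"],3))
print(get_state())
E
```

```text
pics
scene 54.443618147980054 275.2194244660837 213.06141009298833 [[ 0.406  0.759 -0.509  1.105]
 [ 0.914 -0.339  0.225 -0.296]
 [-0.002 -0.556 -0.831  1.106]
 [ 0.     0.     0.     1.   ]]
top 45.66640029174233 281.71436252944875 205.91579226541126 [[ 0.033 -0.975  0.219  0.246]
 [-0.999 -0.033  0.005 -0.05 ]
 [ 0.002 -0.219 -0.976  1.629]
 [ 0.     0.     0.     1.   ]]
{'time': 0.1, 'qpos': array([ 1.12600824e+00,  2.87117228e-01,  1.57804739e+00, -1.96689476e-05,
        1.27861957e+00, -1.50003101e-01]), 'dq': array([ 0.00167559, -0.00280161, -0.00317205,  0.00167127,  0.00263743,
        0.00044081]), 'joint_efforts': array([ 3.47005027e-05, -4.07297480e+01, -2.93698561e+01, -1.68665856e-04,
        3.40458173e-03, -2.70326217e-05]), 'eef_pos': array([0.19583516, 0.64535867, 0.24104962]), 'tcp_rot': array([ 0.56837602,  0.42046909, -0.42183161, -0.56763769]), 'contact_force': array([ 0.9288717 ,  0.40260519, -0.23085765]), 'wrist_torque': array([-0.03674811, -0.00248356,  0.00618091]), 'opening': 1.0015217777393495}
```

View pics/scene0.png

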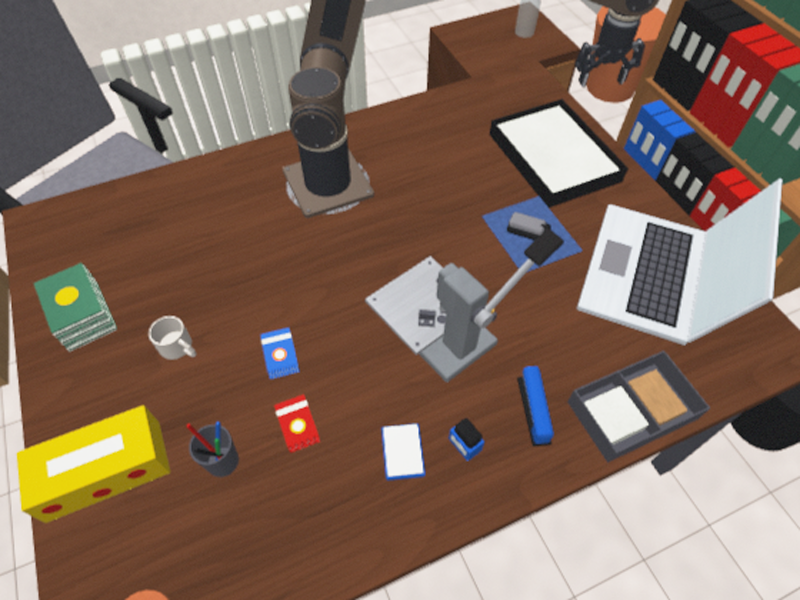

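View pics/top0.png

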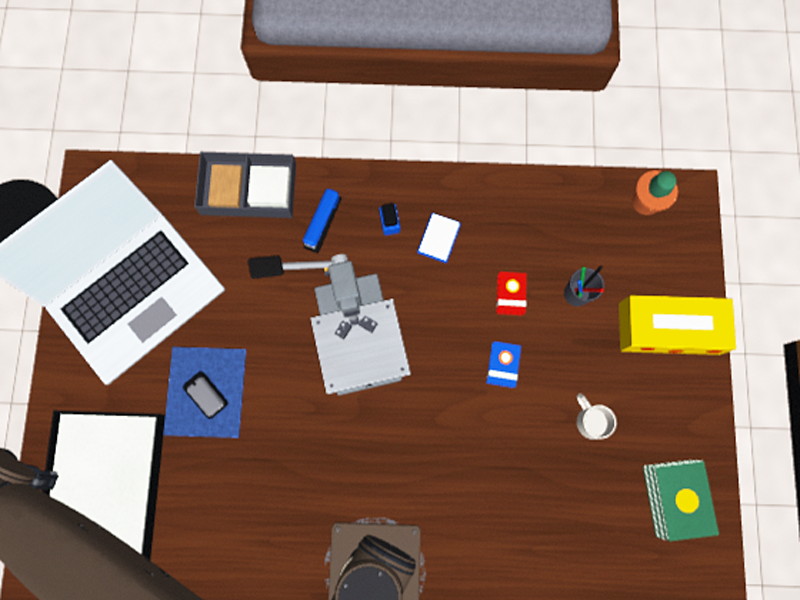

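The scene view shows the rounder with its pad at about (545,243) and the red bundle at (297,423). In the top view the red bundle is at (512,293), the fences at (355,325) and the lever pad at (265,266). Next I'll enlarge these.

Run:
```python
from h import *
import pickle
c=pickle.load(open("top.pkl","rb")); s=pickle.load(open("scene.pkl","rb"))
def crop(c,u0,v0,w,h,k):
    im=cv2.resize(c["img"][v0:v0+h,u0:u0+w,::-1],None,fx=k,fy=k,interpolation=cv2.INTER_CUBIC)
    for i in range(0,w,10): cv2.line(im,(i*k,0),(i*k,6 if i%50 else 14),(0,255,0),1); 
    for j in range(0,h,10): cv2.line(im,(0,j*k),(6,j*k),(0,255,0),1)
    return im
O=np.zeros((600,800,3),np.uint8)
a=crop(c,170,170,130,110,4); O[:440,:520]=a      # top rounder
b=crop(c,335,180,50,98,5); O[:490,530:780]=b   # top red, blue
O[445:595,0:520]=0
cv2.imwrite("pics/crop1.png",O)
cv2.imwrite("pics/crop2.png",crop(s,180,150,220,150,3)[:,:])
```

```text
(no output)
```

View pics/crop1.png

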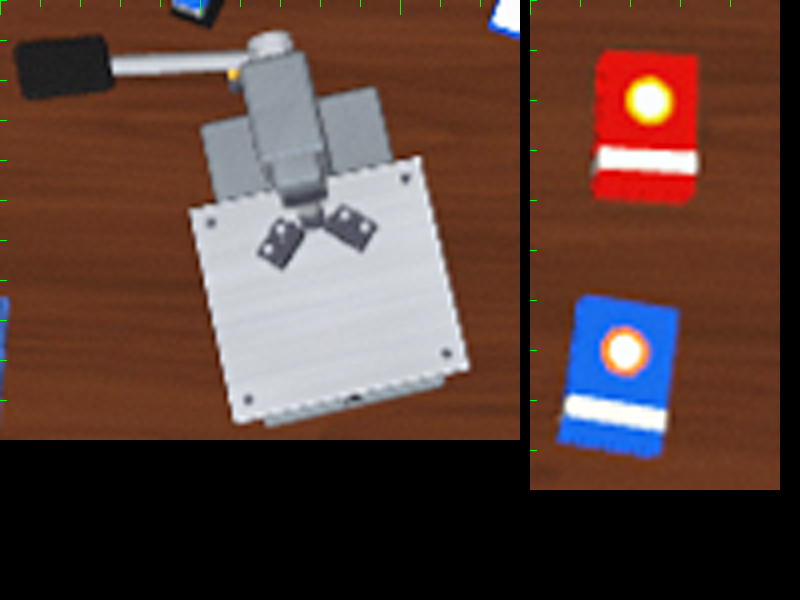

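View pics/crop2.png

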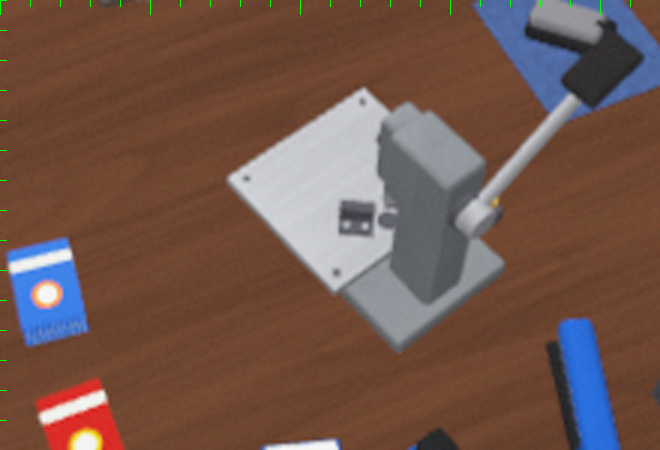

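The crops give the bed corners in crop1 pixels as (190,212), (422,157), (469,368) and (235,423). The pad spans (16..112, 36..98), and the ram is at (312,215). In the scene crop the pad is centred near (603,68).

Run:
```python
from h import *
import pickle
from scipy.optimize import minimize, least_squares
c=pickle.load(open("top.pkl","rb")); s=pickle.load(open("scene.pkl","rb"))
P=lambda x,y:(170+x/4-.375,170+y/4-.375)
bed=np.array([atz(c,*P(*p),.055) for p in [(190,212),(422,157),(469,368),(235,423)]])[:,:2]
m=np.array([[35,95],[35,-95],[-140,-95],[-140,95]])/1e3
Q=lambda x,y:(180+x/3-.333,150+y/3-.333)
bs=np.array([atz(s,*Q(*p),.055) for p in [(336,292),(228,180),(363,88)]])[:,:2]
def res(q,idx,b): 
    r=R.from_euler('z',q[2]).as_matrix()[:2,:2]; return ((m[idx]@r.T+q[:2])-b).ravel()
a=least_squares(res,[.5,0,0],args=([0,1,2,3],bed)); print("top",a.x,np.round(a.fun*1e3,1))
b=least_squares(res,[.5,0,0],args=([1,2,3],bs)); print("scene",b.x,np.round(b.fun*1e3,1))
# lever pad triangulate
rs=[ray(c,*P(64,67),np.array(c["T"])),ray(s,*Q(603,67),np.array(s["T"]))]
A=[];B=[]
for o,d in rs:
    d=d/np.linalg.norm(d); M=np.eye(3)-np.outer(d,d); A.append(M);B.append(M@o)
x=np.linalg.lstsq(np.vstack(A),np.hstack(B),rcond=None)[0]; print("pad",x, np.vstack(A)@x-np.hstack(B)); print("pad@.287 top",atz(c,*P(64,67),.287),"scene",atz(s,*Q(603,67),.287))
print("pad corners",[np.round(atz(c,*P(*p),z)[:2],3) for p,z in [((16,40),.297),((106,36),.274),((112,90),.274),((24,98),.297)]])
def mask(c,col):
    i=c["img"].astype(int); r,g,bb=i[...,0],i[...,1],i[...,2]
    k=(r>150)&(g<70)&(bb<70) if col=="r" else (bb>170)&(r<80)&(g<150)
    return k.astype(np.uint8)
box=np.array([[x,y,z] for x in(-.046,.046) for y in(-.031,.031) for z in(0,.036)])
from itertools import product
for col,g,wt,ws in (("r",(.72,-.37,0),(340,185,45,40),(190,270,40,50)),("b",(.6,-.36,-.1),(335,232,45,45),(175,225,40,45))):
    hs=[]
    for cc,w in((c,wt),(s,ws)):
        k=mask(cc,col); z=np.zeros_like(k); z[w[1]:w[1]+w[3],w[0]:w[0]+w[2]]=1
        pts=cv2.findNonZero(k*z); hm=np.zeros((1680,2240),np.uint8); cv2.fillConvexPoly(hm,cv2.convexHull(pts)*4+2,255); hs.append((cc,hm))
    def cost(q,which):
        t=0
        for j in which:
            cc,hm=hs[j]
            w=box@R.from_euler('z',q[2]).as_matrix().T+[q[0],q[1],0]
            pp=np.array([proj(cc,p) for p in w])
            e=np.zeros_like(hm); cv2.fillConvexPoly(e,cv2.convexHull(np.int32(np.round(pp*4+2))),255)
            t+=1-np.count_nonzero(e&hm)/np.count_nonzero(e|hm)
        return t
    for wh in((0,),(1,),(0,1)):
        o=min((minimize(cost,np.array(g)+[0,0,d],args=(wh,),method="Nelder-Mead",options=dict(initial_simplex=np.array(g)+[0,0,d]+np.array([[0,0,0],[.02,0,0],[0,.02,0],[0,0,.2]]))) for d in(-.1,.1)),key=lambda o:o.fun)
        print(col,wh,np.round(o.x,4),o.fun)
```

```text
top [0.53010485 0.0634412  0.26375024] [ 1.4  0.1 -0.4  1.1 -0.4 -1.3 -0.6  0.1]
scene [0.53228589 0.06538121 0.27332955] [ 1.5  0.4 -1.3 -1.  -0.2  0.6]
pad [0.59520233 0.22759724 0.28360721] [ 0.00017348  0.00035308  0.00011776 -0.00017348 -0.00035308 -0.00011776]
pad@.287 top [0.59411721 0.2265212  0.287     ] scene [0.59740541 0.22586078 0.287     ]
pad corners [array([0.61 , 0.259]), array([0.621, 0.201]), array([0.582, 0.194]), array([0.569, 0.25 ])]
r (0,) [ 0.6192 -0.2915 -0.042 ] 0.02410741531888927
r (1,) [ 0.72 -0.37 -0.1 ] 1.0
r (0, 1) [ 0.6177 -0.2912 -0.0351] 0.06535910186420602
b (0,) [ 0.6  -0.36 -0.2 ] 1.0
b (1,) [ 0.6  -0.36 -0.2 ] 1.0
b (0, 1) [ 0.6  -0.36 -0.2 ] 2.0
```

```bash
cat >> h.py <<'E'
O=np.array([.531,.0645]); YAW=.268
def rw(x,y): # rounder frame -> world
    return O+R.from_euler('z',YAW).as_matrix()[:2,:2]@[x,y]
def plan(p,yaw=None):
    "tool-axis shift mm to p, and turns: tilt fix + az so tool x (jaw axis) is at world yaw (mod pi)"
    s=get_state(); Rt=R.from_quat(s["tcp_rot"]); M=Rt.as_matrix()
    ty=np.arctan2(M[1,0],M[0,0]); print("tcp",np.round(s["eef_pos"],4),"tool z",np.round(M[:,2],3),"jaw yaw",round(ty,4),"F",np.round(s["contact_force"],1),"open",round(s["opening"],3),"t",round(s["time"],2),"q6",round(s["qpos"][5],2))
    print("shift mm now",np.round(M.T@(np.array(p)-s["eef_pos"])*1e3,1))
    if yaw is None: yaw=ty
    d=(yaw-ty+np.pi/2)%np.pi-np.pi/2; G=R.from_euler('z',ty+d)*R.from_euler('x',np.pi)
    t=(Rt.inv()*G).as_rotvec(); print("turn",np.round(t,4),"shift after turn",np.round(G.as_matrix().T@(np.array(p)-s["eef_pos"])*1e3,1))
E
python3 -c "
from h import *
a=rw(.105,.139);b=rw(.105,.169);print(a,b)
plan([*a,.32],YAW+np.pi/2)
for x,y in((.105,.150),(.105,.160),(.105,.169)):plan([*rw(x,y),.3])"
```

```text
[0.59544409 0.22634239] [0.58749999 0.25527146]
tcp [0.1958 0.6454 0.241 ] tool z [-0.957  0.291  0.   ] jaw yaw 1.276 F [ 0.9  0.4 -0.2] open 1.002 t 0.1 q6 -0.15
shift mm now [-285.   -78.5 -504.1]
turn [-1.5264 -0.4394 -0.4426] shift after turn [-509.9  274.4  -79. ]
tcp [0.1958 0.6454 0.241 ] tool z [-0.957  0.291  0.   ] jaw yaw 1.276 F [ 0.9  0.4 -0.2] open 1.002 t 0.1 q6 -0.15
shift mm now [-275.7  -58.5 -498.2]
turn [-1.5711  0.0017 -0.0017] shift after turn [-275.5  498.2  -59. ]
tcp [0.1958 0.6454 0.241 ] tool z [-0.957  0.291  0.   ] jaw yaw 1.276 F [ 0.9  0.4 -0.2] open 1.002 t 0.1 q6 -0.15
shift mm now [-267.2  -58.5 -492.9]
turn [-1.5711  0.0017 -0.0017] shift after turn [-267.1  492.9  -59. ]
tcp [0.1958 0.6454 0.241 ] tool z [-0.957  0.291  0.   ] jaw yaw 1.276 F [ 0.9  0.4 -0.2] open 1.002 t 0.1 q6 -0.15
shift mm now [-259.6  -58.5 -488.1]
turn [-1.5711  0.0017 -0.0017] shift after turn [-259.5  488.1  -59. ]
```

Tool y is the pointing direction, so I'll fix the helper.

```bash
sed -i "s/\*R.from_euler('x',np.pi)$/*R.from_euler('x',-np.pi\/2)/; s/\"tool z\",np.round(M\[:,2\],3)/\"tool y\",np.round(M[:,1],3)/" h.py
python3 -c "
from h import *
a=rw(.105,.139)
plan([*a,.32]); plan([*a,.32],YAW+np.pi/2)"
```

```text
tcp [0.1958 0.6454 0.241 ] tool y [-0.001 -0.002 -1.   ] jaw yaw 1.276 F [ 0.9  0.4 -0.2] open 1.002 t 0.1 q6 -0.15
shift mm now [-285.   -78.5 -504.1]
turn [-0.0003 -0.     -0.0022] shift after turn [-284.8  -79.  -504.1]
tcp [0.1958 0.6454 0.241 ] tool y [-0.001 -0.002 -1.   ] jaw yaw 1.276 F [ 0.9  0.4 -0.2] open 1.002 t 0.1 q6 -0.15
shift mm now [-285.   -78.5 -504.1]
turn [-0.0009 -0.5628 -0.002 ] shift after turn [-509.9  -79.  -274.4]
```

```bash
python3 -m inch '[{"y":-30,"hand":1},{"y":-30,"hand":1},{"y":-30,"hand":1},{"y":-30,"hand":1}]' 40
python3 -m inch '[{"x":-19,"z":-33.6,"hand":1},{"x":-19,"z":-33.6,"hand":1},{"x":-19,"z":-33.6,"hand":1},{"x":-19,"z":-33.6,"hand":1},{"x":-19,"z":-33.6,"hand":1}]'
python3 -m inch '[{"x":-19,"z":-33.6,"hand":1},{"x":-19,"z":-33.6,"hand":1},{"x":-19,"z":-33.6,"hand":1},{"x":-19,"z":-33.6,"hand":1},{"x":-19,"z":-33.6,"hand":1}]'
python3 -m inch '[{"x":-19,"z":-33.6,"hand":1},{"x":-19,"z":-33.6,"hand":1},{"x":-19,"z":-33.6,"hand":1},{"x":-19,"z":-33.6,"hand":1},{"x":-19,"z":-33.6,"hand":1}]'
python3 -m inch '[{"hand":1},{"hand":1}]'
python3 - <<'E'
from h import *
plan([*rw(.105,.139),.32]); 
for n in("wrist","scene"):
    c=read_camera(n); cv2.imwrite(f"pics/{n}1.png",c["img"][:,:,::-1])
w=cv2.imread("pics/wrist1.png"); s=cv2.resize(cv2.imread("pics/scene1.png")[100:300,280:440],None,fx=2,fy=2)
o=np.zeros((420,880,3),np.uint8);o[:,:560]=w;o[:400,560:880]=s; cv2.imwrite("pics/c3.png",o[:,80:])
E
```

```text
tcp [0.1958 0.6454 0.241 ] tool y [-0.001 -0.002 -1.   ] jaw yaw 1.276 F [ 0.9  0.4 -0.2] open 1.002 t 0.1 q6 -0.15
shift mm now [-285.   -78.5 -504.1]
turn [-0.0003 -0.     -0.0022] shift after turn [-284.8  -79.  -504.1]validation failed for argument at $[0]...
validation failed for argument at $[0]...
validation failed for argument at $[0]...
validation failed for argument at $[0]...
validation failed for argument at $[0]...
```

View pics/c3.png

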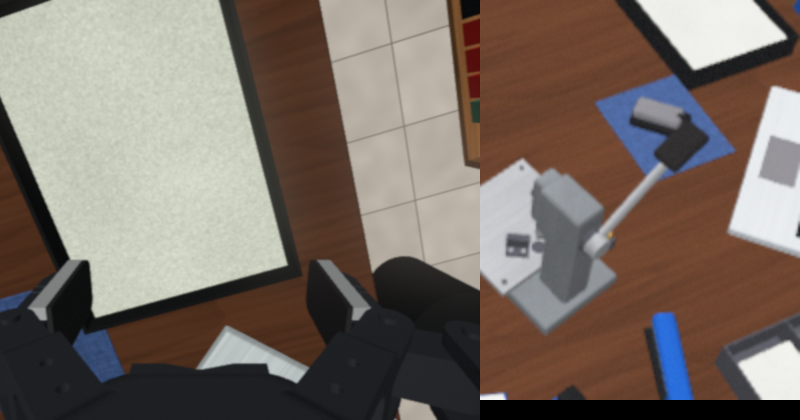

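The calls were refused, so the arm hasn't moved and the picture shows the start pose. The rows probably need every key.

```bash
python3 -m inch '[{"ax":0,"ay":0,"az":0,"x":0,"y":-30,"z":0,"hand":1},{"ax":0,"ay":0,"az":0,"x":0,"y":-30,"z":0,"hand":1},{"ax":0,"ay":0,"az":0,"x":0,"y":-30,"z":0,"hand":1},{"ax":0,"ay":0,"az":0,"x":0,"y":-30,"z":0,"hand":1}]' 40
```

```text
time: 0.53
eef_pos: [0.196, 0.6456, 0.3631]
tcp_rot: [0.568, 0.421, -0.421, -0.568]
contact_force: [0.8, 1.2, -0.0]
opening: 0.456
```

```bash
python3 -m inch '[{"ax":0,"ay":0,"az":0,"x":-19,"y":0,"z":-33.6,"hand":1},{"ax":0,"ay":0,"az":0,"x":-19,"y":0,"z":-33.6,"hand":1},{"ax":0,"ay":0,"az":0,"x":-19,"y":0,"z":-33.6,"hand":1},{"ax":0,"ay":0,"az":0,"x":-19,"y":0,"z":-33.6,"hand":1},{"ax":0,"ay":0,"az":0,"x":-19,"y":0,"z":-33.6,"hand":1}]'
python3 -m inch '[{"ax":0,"ay":0,"az":0,"x":-19,"y":0,"z":-33.6,"hand":1},{"ax":0,"ay":0,"az":0,"x":-19,"y":0,"z":-33.6,"hand":1},{"ax":0,"ay":0,"az":0,"x":-19,"y":0,"z":-33.6,"hand":1},{"ax":0,"ay":0,"az":0,"x":-19,"y":0,"z":-33.6,"hand":1},{"ax":0,"ay":0,"az":0,"x":-19,"y":0,"z":-33.6,"hand":1}]'
python3 -m inch '[{"ax":0,"ay":0,"az":0,"x":-19,"y":0,"z":-33.6,"hand":1},{"ax":0,"ay":0,"az":0,"x":-19,"y":0,"z":-33.6,"hand":1},{"ax":0,"ay":0,"az":0,"x":-19,"y":0,"z":-33.6,"hand":1},{"ax":0,"ay":0,"az":0,"x":-19,"y":0,"z":-33.6,"hand":1},{"ax":0,"ay":0,"az":0,"x":-19,"y":0,"z":-33.6,"hand":1}]'
python3 -m inch '[{"ax":0,"ay":0,"az":0,"x":0,"y":0,"z":0,"hand":1},{"ax":0,"ay":0,"az":0,"x":0,"y":0,"z":0,"hand":1}]'
python3 - <<'E'
from h import *
plan([*rw(.105,.139),.30]); 
for n in("wrist","scene"):
    c=read_camera(n); cv2.imwrite(f"pics/{n}1.png",c["img"][:,:,::-1])
w=cv2.imread("pics/wrist1.png"); s=cv2.resize(cv2.imread("pics/scene1.png")[100:300,280:440],None,fx=2,fy=2)
o=np.zeros((420,880,3),np.uint8);o[:,:560]=w;o[:400,560:880]=s; cv2.imwrite("pics/c4.png",o[:,80:])
E
```

```text
time: 0.95
eef_pos: [0.3299, 0.5047, 0.3621]
tcp_rot: [0.568, 0.421, -0.421, -0.568]
contact_force: [0.4, 0.5, 0.4]
opening: 0.003
time: 1.37
eef_pos: [0.4632, 0.3649, 0.3622]
tcp_rot: [-0.568, -0.421, 0.421, 0.568]
contact_force: [-0.1, 0.6, 0.5]
opening: -0.003
time: 1.78
eef_pos: [0.5965, 0.2251, 0.3621]
tcp_rot: [-0.568, -0.421, 0.421, 0.568]
contact_force: [-0.2, 0.6, 0.1]
opening: 0.005
time: 1.95
eef_pos: [0.5965, 0.2249, 0.3613]
tcp_rot: [-0.568, -0.42, 0.421, 0.569]
contact_force: [-0.5, 0.4, -0.8]
opening: -0.001
tcp [0.5965 0.2249 0.3613] tool y [-0.002 -0.    -1.   ] jaw yaw 1.2723 F [-0.5  0.4 -0.8] open -0.001 t 1.95 q6 -1.07
shift mm now [ 1.1 61.3  1.3]
turn [-0.0016 -0.     -0.0006] shift after turn [ 1.1 61.3  1.4]
```

View pics/c4.png

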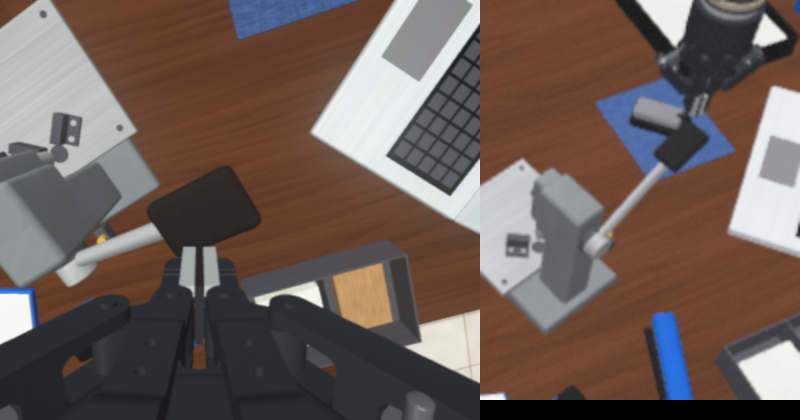

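The gripper is shut above the pad, and the wrist picture has the pad centre at (204+80, 208). I'll check that by calibration.

```bash
cat >> h.py <<'E'
def wT(c):
    s=get_state(); T=np.eye(4); T[:3,:3]=R.from_quat(s["tcp_rot"]).as_matrix(); T[:3,3]=s["eef_pos"]; return T@np.array(c["T_tool_cam"])
E
python3 -c "
from h import *
s=get_state();c=read_camera('wrist');T=wT(c)
for p in((284,208),(229,210),(309,166),(341,215),(253,258)):print(p,np.round(atz(c,*p,.287,T),4))
for x,y in((.105,.139),(.105,.150),(.105,.158),(.105,.165),(.105,.168)):plan([*rw(x,y),.3])" | grep -v -e turn -e tcp
```

```text
(284, 208) [0.5879 0.2324 0.287 ]
(229, 210) [0.5796 0.2006 0.287 ]
(309, 166) [0.5679 0.2534 0.287 ]
(341, 215) [0.6019 0.2638 0.287 ]
(253, 258) [0.6131 0.2048 0.287 ]
shift mm now [-1.  62.3 -1. ]
shift mm now [ 8.3 62.3  4.9]
shift mm now [15.1 62.3  9.2]
shift mm now [21.  62.3 12.9]
shift mm now [23.5 62.3 14.5]
```

```bash
python3 -m inch '[{"ax":0,"ay":0,"az":0,"x":2,"y":18,"z":4,"hand":1},{"ax":0,"ay":0,"az":0,"x":0,"y":18,"z":0,"hand":1},{"ax":0,"ay":0,"az":0,"x":0,"y":15,"z":0,"hand":1},{"ax":0,"ay":0,"az":0,"x":0,"y":0,"z":0,"hand":1}]'
python3 -m inch '[{"ax":0,"ay":0,"az":0,"x":0,"y":8,"z":0,"hand":1},{"ax":0,"ay":0,"az":0,"x":2,"y":8,"z":1,"hand":1},{"ax":0,"ay":0,"az":0,"x":2,"y":8,"z":1,"hand":1},{"ax":0,"ay":0,"az":0,"x":2,"y":8,"z":1,"hand":1}]'
python3 -m inch '[{"ax":0,"ay":0,"az":0,"x":2,"y":8,"z":1,"hand":1},{"ax":0,"ay":0,"az":0,"x":2,"y":8,"z":1,"hand":1},{"ax":0,"ay":0,"az":0,"x":2,"y":8,"z":1,"hand":1},{"ax":0,"ay":0,"az":0,"x":2,"y":8,"z":1,"hand":1}]'
python3 -m inch '[{"ax":0,"ay":0,"az":0,"x":1,"y":8,"z":1,"hand":1},{"ax":0,"ay":0,"az":0,"x":1,"y":8,"z":1,"hand":1},{"ax":0,"ay":0,"az":0,"x":1,"y":8,"z":1,"hand":1},{"ax":0,"ay":0,"az":0,"x":1,"y":8,"z":1,"hand":1}]'
```

```text
time: 2.43
eef_pos: [0.5896, 0.2311, 0.3073]
tcp_rot: [-0.566, -0.42, 0.424, 0.569]
contact_force: [-0.6, 0.7, 0.1]
opening: -0.002
time: 2.77
eef_pos: [0.5919, 0.238, 0.2821]
tcp_rot: [0.568, 0.423, -0.419, -0.568]
contact_force: [-1.7, 1.6, 6.4]
opening: 0.002
time: 3.1
eef_pos: [0.5901, 0.2479, 0.2508]
tcp_rot: [-0.567, -0.424, 0.419, 0.569]
contact_force: [-4.1, 4.5, 9.9]
opening: -0.001
time: 3.43
eef_pos: [0.5885, 0.2539, 0.2201]
tcp_rot: [-0.567, -0.425, 0.417, 0.568]
contact_force: [-1.6, 5.9, 9.9]
opening: -0.001
```

```bash
python3 -m inch '[{"ax":0,"ay":0,"az":0,"x":1,"y":8,"z":0,"hand":1},{"ax":0,"ay":0,"az":0,"x":1,"y":8,"z":0,"hand":1},{"ax":0,"ay":0,"az":0,"x":0,"y":8,"z":0,"hand":1},{"ax":0,"ay":0,"az":0,"x":0,"y":8,"z":0,"hand":1}]'
python3 -m inch '[{"ax":0,"ay":0,"az":0,"x":0,"y":6,"z":0,"hand":1},{"ax":0,"ay":0,"az":0,"x":0,"y":5,"z":0,"hand":1},{"ax":0,"ay":0,"az":0,"x":0,"y":4,"z":0,"hand":1},{"ax":0,"ay":0,"az":0,"x":0,"y":0,"z":0,"hand":1}]'
```

```text
time: 3.77
eef_pos: [0.5884, 0.2555, 0.1878]
tcp_rot: [-0.567, -0.424, 0.419, 0.569]
contact_force: [-4.3, 4.8, 11.3]
opening: -0.0
time: 4.1
eef_pos: [0.5887, 0.2543, 0.1722]
tcp_rot: [-0.568, -0.423, 0.419, 0.568]
contact_force: [-3.7, 2.3, 11.9]
opening: 0.001
```

```bash
python3 -m inch '[{"ax":0,"ay":0,"az":0,"x":0,"y":3,"z":0,"hand":1},{"ax":0,"ay":0,"az":0,"x":0,"y":0,"z":0,"hand":1}]'
python3 -m inch '[{"ax":0,"ay":0,"az":0,"x":0,"y":3,"z":0,"hand":1},{"ax":0,"ay":0,"az":0,"x":0,"y":0,"z":0,"hand":1}]'
python3 -m inch '[{"ax":0,"ay":0,"az":0,"x":0,"y":2,"z":0,"hand":1},{"ax":0,"ay":0,"az":0,"x":0,"y":0,"z":0,"hand":1}]'
```

```text
time: 4.27
eef_pos: [0.5889, 0.2543, 0.1716]
tcp_rot: [-0.568, -0.423, 0.419, 0.568]
contact_force: [-7.6, 1.9, 15.1]
opening: 0.002
time: 4.43
eef_pos: [0.5891, 0.2543, 0.1711]
tcp_rot: [0.568, 0.423, -0.419, -0.568]
contact_force: [-10.8, 0.3, 23.8]
opening: -0.004
time: 4.6
eef_pos: [0.5891, 0.2543, 0.1707]
tcp_rot: [0.568, 0.423, -0.419, -0.568]
contact_force: [-13.9, -0.4, 29.7]
opening: 0.003
```

Force rises hard from 12 to 30 N with no more travel, so the lever is at its stop, with the tips at 0.160. I'll save a picture and release gently.

```bash
python3 -c "
from h import *
cv2.imwrite('pics/sp.png',read_camera('scene')['img'][:,:,::-1])"
python3 -m inch '[{"ax":0,"ay":0,"az":0,"x":0,"y":-15,"z":0,"hand":1},{"ax":0,"ay":0,"az":0,"x":-2,"y":-20,"z":-1,"hand":1},{"ax":0,"ay":0,"az":0,"x":-3,"y":-20,"z":-1,"hand":1},{"ax":0,"ay":0,"az":0,"x":-4,"y":-20,"z":-1,"hand":1},{"ax":0,"ay":0,"az":0,"x":-4,"y":-20,"z":-2,"hand":1}]'
python3 -m inch '[{"ax":0,"ay":0,"az":0,"x":-4,"y":-20,"z":-2,"hand":1},{"ax":0,"ay":0,"az":0,"x":-4,"y":-20,"z":-2,"hand":1},{"ax":0,"ay":0,"az":0,"x":0,"y":-20,"z":0,"hand":1},{"ax":0,"ay":0,"az":0,"x":0,"y":-30,"z":0,"hand":-1},{"ax":0,"ay":0,"az":0,"x":0,"y":-30,"z":0,"hand":-1}]'
python3 - <<'E'
from h import *
# grasp: bundle frame x=-30 at red pose, TCP 8mm ahead(below) of grasp point
c,s=np.cos(-.037),np.sin(-.037); g=np.array([.618,-.291])+[-.03*c,-.03*s]; print(g)
plan([*g,.36],-.037+np.pi/2)
b=read_camera('scene')['img'][:,:,::-1]; a=cv2.imread('pics/sp.png')
cv2.imwrite('pics/c5.png',np.hstack([cv2.resize(i[100:300,260:460],None,fx=2,fy=2) for i in(a,b)]))
E
```

```text
time: 5.07
eef_pos: [0.5905, 0.2397, 0.26]
tcp_rot: [0.569, 0.425, -0.418, -0.566]
contact_force: [2.6, -1.3, 2.6]
opening: -0.002
time: 5.48
eef_pos: [0.5897, 0.2295, 0.3759]
tcp_rot: [-0.568, -0.421, 0.421, 0.568]
contact_force: [-0.3, -0.3, -0.5]
opening: 0.272
[ 0.58802053 -0.28989025]
tcp [0.5897 0.2295 0.3759] tool y [-0.001 -0.    -1.   ] jaw yaw 1.2761 F [-0.3 -0.3 -0.5] open 0.272 t 5.48 q6 -1.06
shift mm now [-497.5   16.1 -149.2]
turn [-0.0007 -0.2577 -0.0005] shift after turn [-519.1   15.9  -17.5]
```

View pics/c5.png

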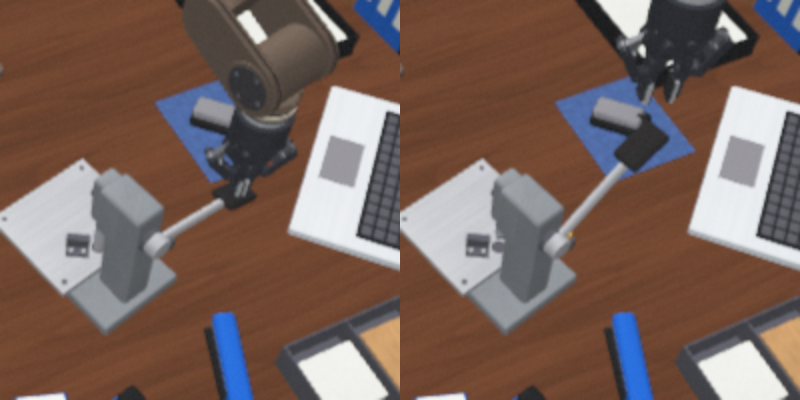

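The left frame shows the lever at its stop with the fingertips on the pad, and the right one shows it sprung back up. Next is the red bundle.

```bash
python3 -m inch '[{"ax":0,"ay":0,"az":0,"x":-33.2,"y":0,"z":-10,"hand":-1},{"ax":0,"ay":0,"az":0,"x":-33.2,"y":0,"z":-10,"hand":-1},{"ax":0,"ay":0,"az":0,"x":-33.2,"y":0,"z":-10,"hand":-1},{"ax":0,"ay":0,"az":0,"x":-33.2,"y":0,"z":-10,"hand":-1},{"ax":0,"ay":0,"az":0,"x":-33.2,"y":0,"z":-10,"hand":-1}]'
python3 -m inch '[{"ax":0,"ay":0,"az":0,"x":-33.2,"y":0,"z":-10,"hand":-1},{"ax":0,"ay":0,"az":0,"x":-33.2,"y":0,"z":-10,"hand":-1},{"ax":0,"ay":0,"az":0,"x":-33.2,"y":0,"z":-10,"hand":-1},{"ax":0,"ay":0,"az":0,"x":-33.2,"y":0,"z":-10,"hand":-1},{"ax":0,"ay":0,"az":0,"x":-33.2,"y":0,"z":-10,"hand":-1}]'
python3 -m inch '[{"ax":0,"ay":0,"az":0,"x":-33.2,"y":0,"z":-10,"hand":-1},{"ax":0,"ay":0,"az":0,"x":-33.2,"y":0,"z":-10,"hand":-1},{"ax":0,"ay":0,"az":0,"x":-33.2,"y":0,"z":-10,"hand":-1},{"ax":0,"ay":0,"az":0,"x":-33.2,"y":0,"z":-10,"hand":-1},{"ax":0,"ay":0,"az":0,"x":-33.2,"y":0,"z":-10,"hand":-1}]'
python3 -m inch '[{"ax":0,"ay":-0.086,"az":0,"x":0,"y":40,"z":0,"hand":-1},{"ax":0,"ay":-0.086,"az":0,"x":0,"y":40,"z":0,"hand":-1},{"ax":0,"ay":-0.086,"az":0,"x":0,"y":40,"z":0,"hand":-1},{"ax":0,"ay":0,"az":0,"x":0,"y":0,"z":0,"hand":-1},{"ax":0,"ay":0,"az":0,"x":0,"y":0,"z":0,"hand":-1}]'
python3 - <<'E'
from h import *
plan([.588,-.29,.018],-.037+np.pi/2)
c=read_camera("wrist"); im=c["img"][:,:,::-1].copy(); T=wT(c)
for q in ((.618,-.291,-.037),):
    w=np.array([[-.046,-.031,.036],[.046,-.031,.036],[.046,.031,.036],[-.046,.031,.036]])@R.from_euler('z',q[2]).as_matrix().T+[q[0],q[1],0]
    cv2.polylines(im,[np.int32([proj(c,p,T) for p in w])],True,(0,255,0),1); print(np.round([proj(c,p,T) for p in w]))
cv2.imwrite("pics/w6.png",im)
E
```

```text
time: 5.95
eef_pos: [0.5896, 0.055, 0.3757]
tcp_rot: [0.568, 0.422, -0.421, -0.567]
contact_force: [0.3, 0.5, 0.5]
opening: 0.998
time: 6.37
eef_pos: [0.5893, -0.1187, 0.3757]
tcp_rot: [0.568, 0.422, -0.421, -0.567]
contact_force: [0.7, -0.3, -0.4]
opening: 0.999
time: 6.78
eef_pos: [0.589, -0.2922, 0.3755]
tcp_rot: [0.568, 0.421, -0.421, -0.568]
contact_force: [-0.1, 1.0, -0.1]
opening: 1.003
time: 7.2
eef_pos: [0.5879, -0.2897, 0.2524]
tcp_rot: [-0.507, -0.49, 0.491, 0.512]
contact_force: [-0.6, 0.5, 0.8]
opening: 0.997
tcp [ 0.5879 -0.2897  0.2524] tool y [-0.005  0.003 -1.   ] jaw yaw 1.532 F [-0.6  0.5  0.8] open 0.997 t 7.2 q6 -2.14
shift mm now [ -1.1 234.4  -1.4]
turn [-0.0052 -0.0018  0.0033] shift after turn [-3.000e-01  2.344e+02 -1.000e-01]
[[249. 158.]
 [251. 246.]
 [310. 246.]
 [312. 158.]]
```

View pics/w6.png

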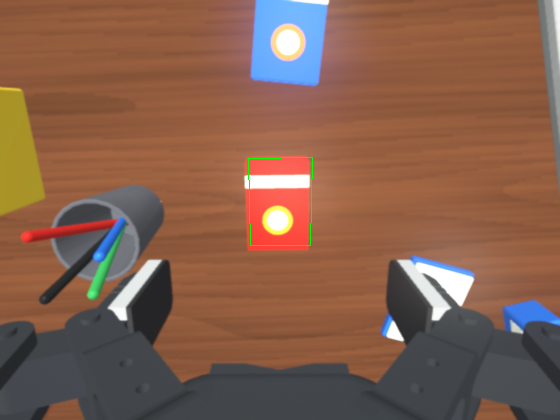

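The overlay lies within about 3 mm of the red bundle, whose real edges are at u 246–310 and v 157–250. I'll correct about -3 mm in y and +1.5 mm in x, then descend.

```bash
python3 -m inch '[{"ax":-0.005,"ay":0,"az":0.003,"x":-3,"y":35,"z":-1.5,"hand":-1},{"ax":0,"ay":0,"az":0,"x":0,"y":40,"z":0,"hand":-1},{"ax":0,"ay":0,"az":0,"x":0,"y":40,"z":0,"hand":-1},{"ax":0,"ay":0,"az":0,"x":0,"y":30,"z":0,"hand":-1},{"ax":0,"ay":0,"az":0,"x":0,"y":25,"z":0,"hand":-1}]'
python3 -m inch '[{"ax":0,"ay":0,"az":0,"x":0,"y":25,"z":0,"hand":-1},{"ax":0,"ay":0,"az":0,"x":0,"y":20,"z":0,"hand":-1},{"ax":0,"ay":0,"az":0,"x":0,"y":10,"z":0,"hand":-1},{"ax":0,"ay":0,"az":0,"x":0,"y":7,"z":0,"hand":-1},{"ax":0,"ay":0,"az":0,"x":0,"y":0,"z":0,"hand":-1}]'
python3 -c "
from h import *
plan([.5895,-.293,.018],-.037+np.pi/2)"
```

```text
time: 7.67
eef_pos: [0.5931, -0.2951, 0.0875]
tcp_rot: [0.513, 0.491, -0.49, -0.506]
contact_force: [-0.4, -0.9, -0.1]
opening: 0.994
time: 8.08
eef_pos: [0.5926, -0.295, 0.0247]
tcp_rot: [0.512, 0.491, -0.49, -0.506]
contact_force: [-0.2, 0.8, -0.4]
opening: 1.003
tcp [ 0.5926 -0.295   0.0247] tool y [ 0.007 -0.005 -1.   ] jaw yaw 1.5337 F [-0.2  0.8 -0.4] open 1.003 t 8.08 q6 -2.15
shift mm now [1.9 6.7 3.2]
turn [ 0.0071 -0.0001 -0.0044] shift after turn [1.9 6.7 3.2]
```

```bash
python3 -m inch '[{"ax":0.006,"ay":0,"az":-0.004,"x":2,"y":6,"z":3,"hand":-1},{"ax":0,"ay":0,"az":0,"x":0,"y":0,"z":0,"hand":-1},{"ax":0,"ay":0,"az":0,"x":0,"y":0,"z":0,"hand":1},{"ax":0,"ay":0,"az":0,"x":0,"y":0,"z":0,"hand":1},{"ax":0,"ay":0,"az":0,"x":0,"y":0,"z":0,"hand":1}]' 60
python3 -m inch '[{"ax":0,"ay":0,"az":0,"x":0,"y":0,"z":0,"hand":1},{"ax":0,"ay":0,"az":0,"x":0,"y":0,"z":0,"hand":1},{"ax":0,"ay":0,"az":0,"x":0,"y":0,"z":0,"hand":1},{"ax":0,"ay":0,"az":0,"x":0,"y":0,"z":0,"hand":1},{"ax":0,"ay":0,"az":0,"x":0,"y":0,"z":0,"hand":1}]'
python3 -m inch '[{"ax":0,"ay":0,"az":0,"x":0,"y":-20,"z":0,"hand":1},{"ax":0,"ay":0,"az":0,"x":0,"y":-40,"z":0,"hand":1},{"ax":0,"ay":0,"az":0,"x":0,"y":-40,"z":0,"hand":1},{"ax":0,"ay":0,"az":0,"x":0,"y":-20,"z":0,"hand":1},{"ax":0,"ay":0,"az":0,"x":0,"y":0,"z":0,"hand":1}]'
python3 - <<'E'
from h import *
# bundle pose at home: corner(+46,+31) at O, yaw YAW-pi/4 ; back off 30 mm along -x of rounder
by=YAW-np.pi/4; B=R.from_euler('z',by).as_matrix()[:2,:2]
tcp=O+B@[-.046-.030,-.031]; print("home tcp",tcp,"bundle yaw",by)
back=tcp-.03*np.array([np.cos(YAW),np.sin(YAW)])
plan([*back,.16],by+np.pi/2)
c=read_camera("wrist"); cv2.imwrite("pics/w7.png",c["img"][:,:,::-1])
E
```

```text
time: 8.5
eef_pos: [0.5894, -0.2929, 0.0191]
tcp_rot: [0.51, 0.491, -0.491, -0.509]
contact_force: [0.1, -0.5, -1.7]
opening: 0.713
time: 8.92
eef_pos: [0.5893, -0.2929, 0.0188]
tcp_rot: [0.509, 0.491, -0.49, -0.509]
contact_force: [0.0, 0.9, 5.8]
opening: 0.713
time: 9.33
eef_pos: [0.5914, -0.2944, 0.1441]
tcp_rot: [0.513, 0.491, -0.49, -0.506]
contact_force: [0.8, 0.0, -0.9]
opening: 0.717
home tcp [0.44961448 0.07514878] bundle yaw -0.5173981633974483
tcp [ 0.5914 -0.2944  0.1441] tool y [ 0.008 -0.006 -1.   ] jaw yaw 1.534 F [ 0.8  0.  -0.9] open 0.717 t 9.33 q6 -2.15
shift mm now [355.  -19.3 183.7]
turn [ 0.0096  0.4807 -0.0032] shift after turn [229.8 -15.9 327.2]
```

View pics/w7.png

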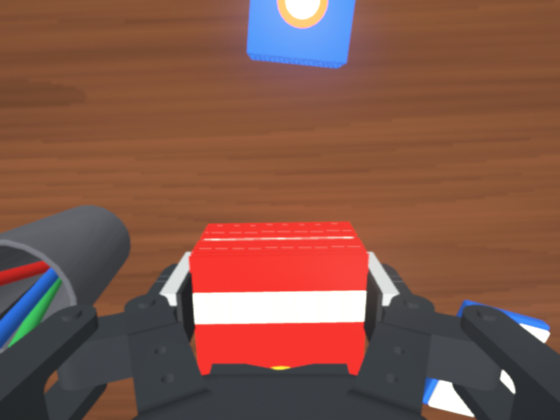

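The bundle is held squarely, with the gap at 61 mm. Reach limits the back-off, so I'll stage about 20 mm short of home, turning first and staying clear in front of the nose.

```bash
python3 -m inch '[{"ax":0,"ay":0.12,"az":0,"x":0,"y":-6,"z":0,"hand":1},{"ax":0,"ay":0.12,"az":0,"x":0,"y":-6,"z":0,"hand":1},{"ax":0,"ay":0.12,"az":0,"x":0,"y":-6,"z":0,"hand":1},{"ax":0,"ay":0.12,"az":0,"x":0,"y":-6,"z":0,"hand":1},{"ax":0,"ay":0,"az":0,"x":0,"y":0,"z":0,"hand":1}]'
python3 -m inch '[{"ax":0,"ay":0,"az":0,"x":0,"y":0,"z":37,"hand":1},{"ax":0,"ay":0,"az":0,"x":0,"y":0,"z":37,"hand":1},{"ax":0,"ay":0,"az":0,"x":0,"y":0,"z":37,"hand":1},{"ax":0,"ay":0,"az":0,"x":0,"y":0,"z":37,"hand":1},{"ax":0,"ay":0,"az":0,"x":0,"y":0,"z":37,"hand":1}]'
python3 -m inch '[{"ax":0,"ay":0,"az":0,"x":29.4,"y":0,"z":16.7,"hand":1},{"ax":0,"ay":0,"az":0,"x":29.4,"y":0,"z":16.7,"hand":1},{"ax":0,"ay":0,"az":0,"x":29.4,"y":0,"z":16.7,"hand":1},{"ax":0,"ay":0,"az":0,"x":29.4,"y":0,"z":16.7,"hand":1},{"ax":0,"ay":0,"az":0,"x":0,"y":0,"z":0,"hand":1}]'
python3 - <<'E'
from h import *
by=YAW-np.pi/4; B=R.from_euler('z',by).as_matrix()[:2,:2]
tcp=O+B@[-.076,-.031]; back=tcp-.02*np.array([np.cos(YAW),np.sin(YAW)]); print(back)
plan([*back,.14],by+np.pi/2)
E
```

```text
time: 9.8
eef_pos: [0.5877, -0.2919, 0.1593]
tcp_rot: [-0.61, -0.354, 0.356, 0.613]
contact_force: [0.2, 0.0, -0.1]
opening: 0.712
time: 10.22
eef_pos: [0.425, -0.1992, 0.1587]
tcp_rot: [-0.608, -0.356, 0.358, 0.613]
contact_force: [0.2, -0.1, 0.1]
opening: 0.715
time: 10.63
eef_pos: [0.4253, -0.0607, 0.159]
tcp_rot: [-0.607, -0.357, 0.359, 0.612]
contact_force: [-1.2, -0.0, -1.8]
opening: 0.713
[0.43032843 0.06985271]
tcp [ 0.4253 -0.0607  0.159 ] tool y [-0.006  0.005 -1.   ] jaw yaw 1.0617 F [-1.2 -0.  -1.8] open 0.713 t 10.63 q6 -1.44
shift mm now [116.4  19.7  59.1]
turn [-0.0076  0.0083  0.0017] shift after turn [116.   19.   60.2]
```

```bash
python3 -m inch '[{"ax":0,"ay":0,"az":0,"x":29,"y":0,"z":14.8,"hand":1},{"ax":0,"ay":0,"az":0,"x":29,"y":0,"z":14.8,"hand":1},{"ax":0,"ay":0,"az":0,"x":29,"y":0,"z":14.8,"hand":1},{"ax":0,"ay":0.008,"az":0,"x":29,"y":0,"z":14.8,"hand":1},{"ax":-0.007,"ay":0,"az":0.002,"x":0,"y":0,"z":0,"hand":1}]'
python3 -m inch '[{"ax":0,"ay":0,"az":0,"x":0,"y":0,"z":0,"hand":1},{"ax":0,"ay":0,"az":0,"x":0,"y":0,"z":0,"hand":1}]'
python3 - <<'E'
from h import *
plan([.4303,.0699,.14],YAW+np.pi/4)
c=read_camera("wrist"); s=read_camera("scene");t=read_camera("top")
T=wT(c); im=c["img"][:,:,::-1].copy()
f=[]
for q in ([-.035,.095],[-.14,.095],[-.14,-.095],[.035,-.095]): f.append(proj(c,[*rw(*q),.055],T))
o=np.zeros((600,800,3),np.uint8)
o[:300,:400]=cv2.resize(im,(400,300)); 
o[:300,400:]=cv2.resize(s["img"][130:280,220:420,::-1],(400,300),interpolation=cv2.INTER_CUBIC)
o[300:,:400]=cv2.resize(t["img"][175:295,170:330,::-1],(400,300),interpolation=cv2.INTER_CUBIC)
cv2.imwrite("pics/c8.png",o)
E
```

```text
time: 11.05
eef_pos: [0.4321, 0.0681, 0.1599]
tcp_rot: [0.612, 0.355, -0.356, -0.611]
contact_force: [-0.4, 0.3, -1.6]
opening: 0.716
time: 11.22
eef_pos: [0.4328, 0.0642, 0.1605]
tcp_rot: [0.614, 0.354, -0.354, -0.611]
contact_force: [-0.2, -0.6, -1.2]
opening: 0.715
tcp [0.4328 0.0642 0.1605] tool y [ 0.001 -0.004 -1.   ] jaw yaw 1.0483 F [-0.2 -0.6 -1.2] open 0.715 t 11.22 q6 -1.13
shift mm now [ 3.8 20.4  5.1]
turn [ 0.0035 -0.0051 -0.0031] shift after turn [ 3.8 20.5  5. ]
```

View pics/c8.png

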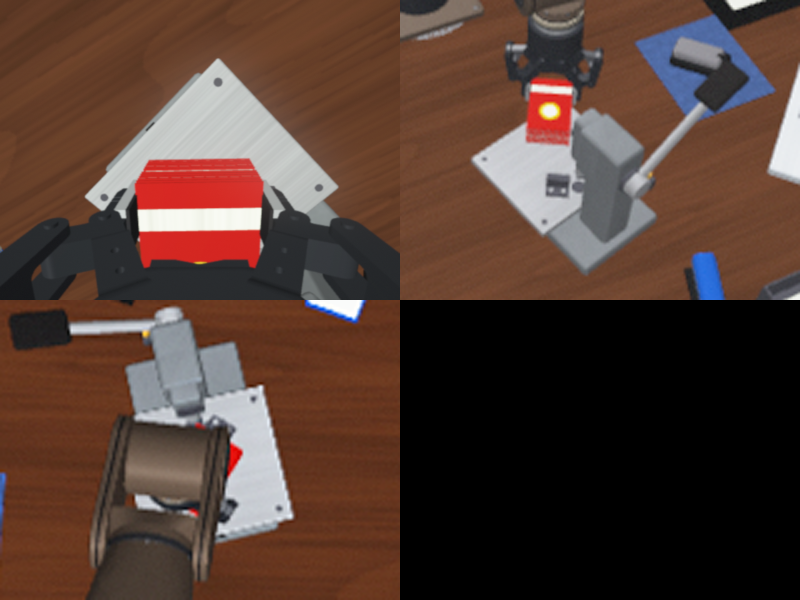

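The bundle hangs over the bed in front of the nose, with its leading corner short of the fences. Now I'll lower it.

```bash
python3 -m inch '[{"ax":0.003,"ay":-0.005,"az":-0.003,"x":4,"y":0,"z":5,"hand":1},{"ax":0,"ay":0,"az":0,"x":0,"y":20,"z":0,"hand":1},{"ax":0,"ay":0,"az":0,"x":0,"y":20,"z":0,"hand":1},{"ax":0,"ay":0,"az":0,"x":0,"y":20,"z":0,"hand":1},{"ax":0,"ay":0,"az":0,"x":0,"y":10,"z":0,"hand":1}]'
python3 -m inch '[{"ax":0,"ay":0,"az":0,"x":0,"y":4,"z":0,"hand":1},{"ax":0,"ay":0,"az":0,"x":0,"y":4,"z":0,"hand":1},{"ax":0,"ay":0,"az":0,"x":0,"y":0,"z":0,"hand":1},{"ax":0,"ay":0,"az":0,"x":0,"y":0,"z":0,"hand":1}]'
python3 -m inch '[{"ax":0,"ay":0,"az":0,"x":0,"y":3,"z":0,"hand":1},{"ax":0,"ay":0,"az":0,"x":0,"y":0,"z":0,"hand":1}]'
python3 -m inch '[{"ax":0,"ay":0,"az":0,"x":0,"y":2,"z":0,"hand":1},{"ax":0,"ay":0,"az":0,"x":0,"y":0,"z":0,"hand":1}]'
python3 -c "
from h import *
plan([.4303,.0699,.0738],YAW+np.pi/4)"
```

```text
time: 11.78
eef_pos: [0.4299, 0.07, 0.0896]
tcp_rot: [-0.612, -0.354, 0.355, 0.612]
contact_force: [0.1, 1.4, -1.3]
opening: 0.711
time: 12.12
eef_pos: [0.4322, 0.0702, 0.0846]
tcp_rot: [0.613, 0.356, -0.353, -0.611]
contact_force: [-0.0, -0.3, -1.1]
opening: 0.715
time: 12.28
eef_pos: [0.4319, 0.0703, 0.0812]
tcp_rot: [0.612, 0.356, -0.354, -0.611]
contact_force: [0.6, -0.0, -1.3]
opening: 0.717
time: 12.45
eef_pos: [0.4315, 0.0703, 0.0788]
tcp_rot: [0.612, 0.356, -0.354, -0.611]
contact_force: [-0.6, -0.8, -1.8]
opening: 0.712
tcp [0.4315 0.0703 0.0788] tool y [ 0.003 -0.    -1.   ] jaw yaw 1.0511 F [-0.6 -0.8 -1.8] open 0.712 t 12.45 q6 -1.12
shift mm now [-1.   5.   0.8]
turn [ 0.0027 -0.0023  0.0014] shift after turn [-1.   5.   0.8]
```

```bash
python3 -m inch '[{"ax":0,"ay":0,"az":0,"x":0,"y":3,"z":0,"hand":1},{"ax":0,"ay":0,"az":0,"x":0,"y":0,"z":0,"hand":1}]'
python3 -m inch '[{"ax":0,"ay":0,"az":0,"x":0,"y":2,"z":0,"hand":1},{"ax":0,"ay":0,"az":0,"x":0,"y":0,"z":0,"hand":1}]'
python3 -m inch '[{"ax":0,"ay":0,"az":0,"x":0,"y":1,"z":0,"hand":1},{"ax":0,"ay":0,"az":0,"x":0,"y":0,"z":0,"hand":1}]'
```

```text
time: 12.62
eef_pos: [0.4312, 0.0703, 0.0754]
tcp_rot: [0.612, 0.355, -0.354, -0.611]
contact_force: [-0.3, 0.1, -1.0]
opening: 0.715
time: 12.78
eef_pos: [0.4317, 0.0703, 0.0739]
tcp_rot: [0.612, 0.356, -0.354, -0.611]
contact_force: [-0.4, 0.4, -1.7]
opening: 0.716
time: 12.95
eef_pos: [0.4318, 0.0703, 0.0738]
tcp_rot: [0.612, 0.355, -0.354, -0.611]
contact_force: [-2.8, 0.6, 6.2]
opening: 0.712
```

It touched down at TCP z = 0.0738, exactly as predicted, so it lies on the bed. Home is +x and -z in tool axes, about 14 mm each.

```bash
python3 -m inch '[{"ax":0,"ay":0,"az":0,"x":3,"y":0,"z":-3,"hand":1},{"ax":0,"ay":0,"az":0,"x":3,"y":0,"z":-3,"hand":1},{"ax":0,"ay":0,"az":0,"x":2,"y":0,"z":-2,"hand":1},{"ax":0,"ay":0,"az":0,"x":0,"y":0,"z":0,"hand":1}]'
python3 -m inch '[{"ax":0,"ay":0,"az":0,"x":1.5,"y":0,"z":-1.5,"hand":1},{"ax":0,"ay":0,"az":0,"x":0,"y":0,"z":0,"hand":1}]'
python3 -m inch '[{"ax":0,"ay":0,"az":0,"x":1.5,"y":0,"z":-1.5,"hand":1},{"ax":0,"ay":0,"az":0,"x":0,"y":0,"z":0,"hand":1}]'
python3 -c "
from h import *
plan([.4496,.0751,.0738],YAW+np.pi/4); s=get_state(); print('F tool',R.from_quat(s['tcp_rot']).inv().apply(s['contact_force']))"
```

```text
time: 13.28
eef_pos: [0.4434, 0.0732, 0.0738]
tcp_rot: [0.612, 0.356, -0.354, -0.611]
contact_force: [-0.3, -0.0, 4.5]
opening: 0.715
time: 13.45
eef_pos: [0.4451, 0.0737, 0.0738]
tcp_rot: [0.612, 0.356, -0.354, -0.611]
contact_force: [-2.1, -0.6, 6.7]
opening: 0.712
time: 13.62
eef_pos: [0.4471, 0.0743, 0.0738]
tcp_rot: [0.612, 0.356, -0.354, -0.611]
contact_force: [-1.2, 0.0, 7.0]
opening: 0.716
tcp [0.4471 0.0743 0.0738] tool y [ 0.003 -0.    -1.   ] jaw yaw 1.0512 F [-1.2  0.   7. ] open 0.716 t 13.62 q6 -1.11
shift mm now [ 2.  -0.  -1.8]
turn [ 0.0031 -0.0022  0.0013] shift after turn [ 2.  -0.  -1.8]
F tool [-0.53707409 -7.03292568  1.00664103]
```

```bash
python3 -m inch '[{"ax":0,"ay":0,"az":0,"x":1,"y":0,"z":-1,"hand":1},{"ax":0,"ay":0,"az":0,"x":0,"y":0,"z":0,"hand":1}]'
python3 -m inch '[{"ax":0,"ay":0,"az":0,"x":1,"y":0,"z":-1,"hand":1},{"ax":0,"ay":0,"az":0,"x":0,"y":0,"z":0,"hand":1}]'
python3 -c "
from h import *
plan([.4496,.0751,.0738],YAW+np.pi/4); s=get_state(); print('F tool',R.from_quat(s['tcp_rot']).inv().apply(s['contact_force']))"
```

```text
time: 13.78
eef_pos: [0.4472, 0.0744, 0.0738]
tcp_rot: [0.612, 0.354, -0.355, -0.611]
contact_force: [-6.6, -2.7, 10.8]
opening: 0.714
time: 13.95
eef_pos: [0.4472, 0.0745, 0.0738]
tcp_rot: [-0.611, -0.353, 0.356, 0.612]
contact_force: [-12.8, -4.7, 16.8]
opening: 0.713
tcp [0.4472 0.0745 0.0738] tool y [-0.005 -0.002 -1.   ] jaw yaw 1.0509 F [-12.8  -4.7  16.8] open 0.713 t 13.95 q6 -1.11
shift mm now [ 1.7 -0.  -1.8]
turn [-0.0033 -0.0025 -0.0038] shift after turn [ 1.7  0.  -1.8]
F tool [-10.51645761 -16.74103847   8.7707625 ]
```

Both fence reactions appear together: about 10.5 N on the left fence and 8.8 N on the right. I'll check visually that it's the fences, not the gripper, touching.

Run:
```python
from h import *
s=read_camera("scene"); t=read_camera("top"); a=s["img"][150:270,235:355,::-1]; a=cv2.resize(a,(480,480),interpolation=cv2.INTER_CUBIC)
b=t["img"][195:275,205:285,::-1]; b=cv2.resize(b,(320,320),interpolation=cv2.INTER_CUBIC)
o=np.zeros((480,800,3),np.uint8); o[:,:480]=a; o[:320,480:]=b; cv2.imwrite("pics/c9.png",o)
```

```text
(no output)
```

View pics/c9.png

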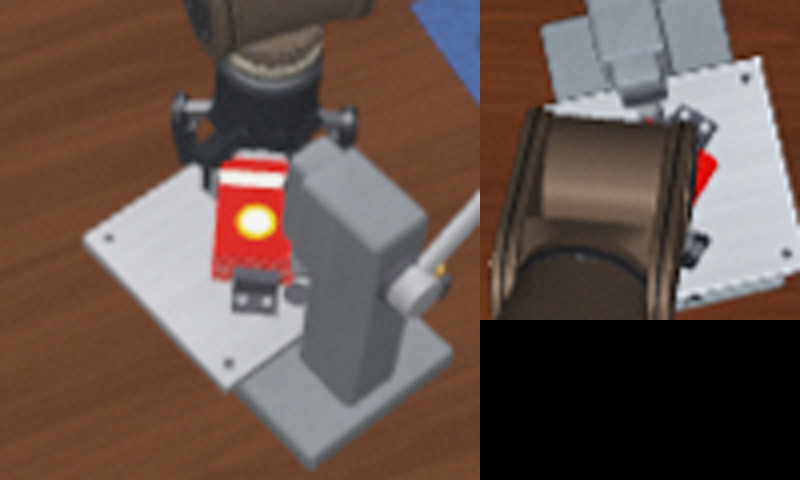

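The bundle's end face meets the right fence and the ram is above its corner. To confirm the left-fence contact separately, I'll back off along tool z only, then re-seat.

```bash
cat > f.py <<'E'
from h import *
s=get_state(); r=R.from_quat(s['tcp_rot']).inv(); print('Ftool',np.round(r.apply(s['contact_force']),1),'Ttool',np.round(r.apply(s['wrist_torque']),2),'pos',np.round(s['eef_pos'],4))
E
python3 f.py
python3 -m inch '[{"ax":0,"ay":0,"az":0,"x":0,"y":-0.5,"z":3,"hand":1},{"ax":0,"ay":0,"az":0,"x":0,"y":0,"z":0,"hand":1}]' >/dev/null; python3 f.py
python3 -m inch '[{"ax":0,"ay":0,"az":0,"x":0,"y":0,"z":-3,"hand":1},{"ax":0,"ay":0,"az":0,"x":0,"y":0,"z":0,"hand":1}]' >/dev/null; python3 f.py
python3 -m inch '[{"ax":0,"ay":0,"az":0,"x":-3,"y":0,"z":0,"hand":1},{"ax":0,"ay":0,"az":0,"x":0,"y":0,"z":0,"hand":1}]' >/dev/null; python3 f.py
python3 -m inch '[{"ax":0,"ay":0,"az":0,"x":3,"y":0,"z":0,"hand":1},{"ax":0,"ay":0,"az":0,"x":0,"y":0,"z":0,"hand":1}]' >/dev/null; python3 f.py
```

```text
Ftool [ -9.8 -16.3   9.3] Ttool [1.14 0.22 1.24] pos [0.4473 0.0745 0.0738]
Ftool [-8.4 -5.8  0.1] Ttool [-0.05  0.59  1.26] pos [0.4464 0.0751 0.0738]
Ftool [ -8.4 -11.2   5.9] Ttool [0.8  0.42 1.03] pos [0.4476 0.0744 0.0738]
Ftool [-0.9 -4.9  1.2] Ttool [0.28 0.04 0.43] pos [0.4478 0.0723 0.0738]
Ftool [-10.3  -8.4   1.8] Ttool [0.28 0.47 1.4 ] pos [0.4487 0.0738 0.0738]
```

```bash
python3 -m inch '[{"ax":0,"ay":0,"az":0,"x":0,"y":0,"z":-1,"hand":1},{"ax":0,"ay":0,"az":0,"x":0,"y":0,"z":0,"hand":1}]' >/dev/null; python3 f.py
python3 -m inch '[{"ax":0,"ay":0,"az":0,"x":0,"y":0,"z":-1,"hand":1},{"ax":0,"ay":0,"az":0,"x":0,"y":0,"z":0,"hand":1}]' >/dev/null; python3 f.py
python3 -m inch '[{"ax":0,"ay":0,"az":0,"x":0,"y":0,"z":0,"hand":1},{"ax":0,"ay":0,"az":0,"x":0,"y":0,"z":0,"hand":1}]' >/dev/null; python3 f.py; python3 -c "
from h import *
plan([.4496,.0751,.0738],YAW+np.pi/4)"
```

```text
Ftool [ -9.8 -11.8   5.2] Ttool [0.74 0.42 1.27] pos [0.4487 0.0738 0.0738]
Ftool [ -9.3 -15.2   7.6] Ttool [1.14 0.38 1.13] pos [0.4488 0.0737 0.0738]
Ftool [ -9.3 -14.8   7.8] Ttool [1.08 0.44 1.16] pos [0.4488 0.0737 0.0738]
tcp [0.4488 0.0737 0.0738] tool y [-0.004 -0.001 -1.   ] jaw yaw 1.0499 F [-11.4  -4.2  14.8] open 0.714 t 15.22 q6 -1.11
shift mm now [ 1.6  0.  -0. ]
turn [-0.0033 -0.0035 -0.0031] shift after turn [ 1.6  0.  -0. ]
```

Friction on the left fence could be masking the right contact, so I'll seat z with x released and then press x again.

```bash
python3 -m inch '[{"ax":0,"ay":0,"az":0,"x":-3.5,"y":-0.5,"z":0,"hand":1},{"ax":0,"ay":0,"az":0,"x":0,"y":0,"z":0,"hand":1}]' >/dev/null; python3 f.py
python3 -m inch '[{"ax":0,"ay":0,"az":0,"x":0,"y":0,"z":-1,"hand":1},{"ax":0,"ay":0,"az":0,"x":0,"y":0,"z":0,"hand":1}]' >/dev/null; python3 f.py
python3 -m inch '[{"ax":0,"ay":0,"az":0,"x":0,"y":0,"z":-1,"hand":1},{"ax":0,"ay":0,"az":0,"x":0,"y":0,"z":0,"hand":1}]' >/dev/null; python3 f.py
```

```text
Ftool [ 0.8 -6.   5.2] Ttool [0.89 0.   0.01] pos [0.4479 0.072  0.0738]
Ftool [ 0.6 -9.6 10.5] Ttool [1.38 0.   0.01] pos [0.4479 0.072  0.0738]
Ftool [ -0.4 -13.7  13.6] Ttool [ 1.77 -0.03 -0.13] pos [0.448  0.0721 0.0738]
```

The right fence contact is genuine: it's stiff, and the force passes through the grip axis with no yaw torque. Now I'll press left again.

```bash
python3 -m inch '[{"ax":0,"ay":0,"az":0,"x":3.5,"y":-0.5,"z":0,"hand":1},{"ax":0,"ay":0,"az":0,"x":0,"y":0,"z":0,"hand":1}]' >/dev/null; python3 f.py
python3 -m inch '[{"ax":0,"ay":0,"az":0,"x":1,"y":0,"z":0,"hand":1},{"ax":0,"ay":0,"az":0,"x":0,"y":0,"z":0,"hand":1}]' >/dev/null; python3 f.py
python3 -m inch '[{"ax":0,"ay":0,"az":0,"x":0,"y":0,"z":0,"hand":1},{"ax":0,"ay":0,"az":0,"x":0,"y":0,"z":0,"hand":1},{"ax":0,"ay":0,"az":0,"x":0,"y":0,"z":0,"hand":1},{"ax":0,"ay":0,"az":0,"x":0,"y":0,"z":0,"hand":1},{"ax":0,"ay":0,"az":0,"x":0,"y":0,"z":0,"hand":1}]' >/dev/null; python3 f.py
python3 - <<'E'
from h import *
plan([.4496,.0751,.0738],YAW+np.pi/4)
s=read_camera("scene"); t=read_camera("top"); w=read_camera("wrist")["img"][:,:,::-1]; a=s["img"][180:240,275:335,::-1]; a=cv2.resize(a,(480,480),interpolation=cv2.INTER_CUBIC)
b=t["img"][205:265,215:275,::-1]; b=cv2.resize(b,(320,320),interpolation=cv2.INTER_CUBIC)
o=np.zeros((560,800,3),np.uint8); o[:480,:480]=a; o[:320,480:]=b; o[320:,480:]=cv2.resize(w,(320,240)); cv2.imwrite("pics/c10.png",o)
E
```

```text
Ftool [ -7.7 -13.2  12.1] Ttool [1.49 0.58 0.99] pos [0.4489 0.0737 0.0738]
Ftool [-12.5 -15.1  12.6] Ttool [1.47 0.66 1.47] pos [0.4489 0.0738 0.0739]
Ftool [-12.4 -15.6  12.4] Ttool [1.52 0.62 1.46] pos [0.4489 0.0738 0.0739]
tcp [0.4489 0.0738 0.0739] tool y [-0.01  -0.001 -1.   ] jaw yaw 1.0491 F [-16.8  -4.6  15.8] open 0.712 t 16.47 q6 -1.11
shift mm now [1.5 0.1 0. ]
turn [-0.0083 -0.0043 -0.0055] shift after turn [1.5 0.1 0. ]
```

View pics/c10.png

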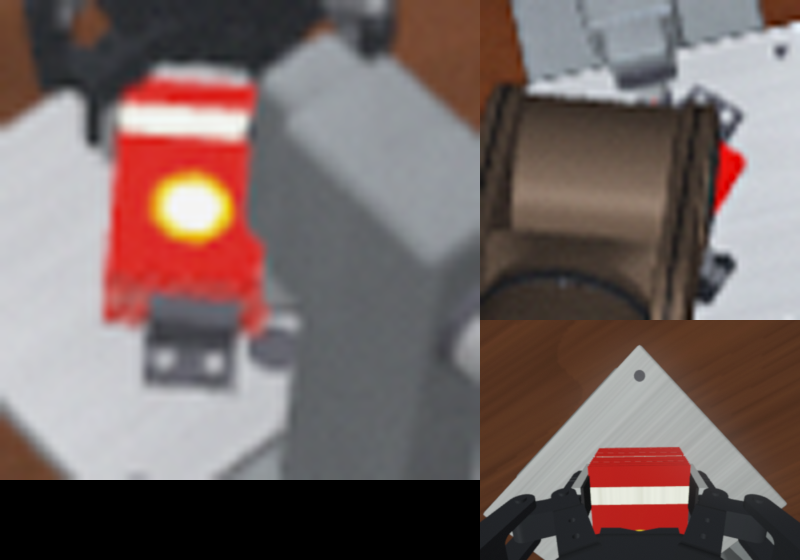

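The end face is flush on the right fence. The left reaction acts about 50 mm from the grip, which is mid-fence, so that one is flush too. The tool leans 0.01 rad from the pushing, so I'll trim it to keep the bundle flat.

```bash
python3 -m inch '[{"ax":-0.007,"ay":0,"az":-0.005,"x":0,"y":0,"z":0,"hand":1},{"ax":0,"ay":0,"az":0,"x":0,"y":0,"z":0,"hand":1},{"ax":0,"ay":0,"az":0,"x":0,"y":0,"z":0,"hand":1}]' >/dev/null; python3 f.py; python3 -c "
from h import *
plan([.4496,.0751,.0738],YAW+np.pi/4)"
```

```text
Ftool [-11.  -13.9  10.3] Ttool [1.58 0.61 1.63] pos [0.4489 0.0737 0.0737]
tcp [0.4489 0.0737 0.0737] tool y [-0.002 -0.    -1.   ] jaw yaw 1.0493 F [-14.4  -4.4  13.9] open 0.709 t 16.87 q6 -1.11
shift mm now [ 1.6 -0.1  0.1]
turn [-0.0013 -0.0041 -0.0008] shift after turn [ 1.6 -0.1  0.1]
```

The tool is upright, and the bundle bears with about 11 N on the left fence and 10 N on the right. I'll do a steadiness check, then hand in.

```bash
python3 -m inch '[{"ax":0,"ay":0,"az":0,"x":0,"y":0,"z":0,"hand":1},{"ax":0,"ay":0,"az":0,"x":0,"y":0,"z":0,"hand":1},{"ax":0,"ay":0,"az":0,"x":0,"y":0,"z":0,"hand":1},{"ax":0,"ay":0,"az":0,"x":0,"y":0,"z":0,"hand":1},{"ax":0,"ay":0,"az":0,"x":0,"y":0,"z":0,"hand":1}]' >/dev/null; python3 f.py; python3 -c "
from plant import sign_off
print(sign_off())"
```

```text
Ftool [-11.5 -13.8  10.5] Ttool [1.55 0.63 1.59] pos [0.4489 0.0737 0.0738]
the job is handed in; nothing more can be done
None
```

The job is handed in at about 17 s. The empty stroke came first, and the red bundle is now held flat on the bed with one corner pressed home between both fences.

- **Empty stroke:** I pressed the lever with the shut fingertips until it stopped dead, with the force rising to about 30 N. The tips stood 160 mm above the desk there, against 158 mm given for the pad at the stop. A picture afterwards showed the lever sprung back up.
- **Bundle on the bed:** it touched down at exactly the predicted height.
- **Bundle against the fences:** my last reading, just before hand-in, was steady at about 11.5 N on the left fence, 10.5 N on the right and 14 N down on the bed. The tool was upright within about 0.002 rad when last checked.

**Checks that disagreed:**
- The first push stopped about 1.8 mm short of the right fence. I backed off, seated that side alone, then pressed left again. The final picture showed the bundle flush on the right fence. The left fence was hidden from view, so that side rests on the force readings.
- The final tool position is 1.6 mm from the camera-predicted home, which fits the calibration error.
- The wrist camera put the lever pad about 7 mm from the other cameras' estimate in x and 6 mm in y. I pressed at a compromise point, well within the pad.

I did not take a last look at the other things on the desk, but nothing in the motions or forces suggested contact with them.

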